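Pry up the last-stand board and wedge it

TASK

Take the pry bar, put its tip under the free edge of the heavy board that carries the iron shoe foot and, working the bar over the dark wooden block, lever that edge up by about a centimetre (not beyond a centimetre and a half, or the nails draw). The nails then hold it up: lay the bar back flat on the mat, slide the wooden wedge, thin end first and flat on the crate top, under the raised edge until it is snug against the board, without ramming it, and let go. Lift the board with the bar only, and leave the tin, the brush and the rubber heel where they are.

Things in the scene. Friction and masses are not known exactly. Their poses are not given: they have to be found in the camera images.
- bed: fixed wooden bed of two battens under the board. Origin on the crate top (height 0) straight below the middle of the board's free edge; x runs along that edge, y in under the board towards its nailed end, z up. The battens, 27 mm tall, lie at y = 125 to 145 and 185 to 230 mm; the space before them is empty
- board: heavy plywood board 200 (bed x) x 230 (bed y) x 18 mm with an iron shoe foot bolted on (post 135 mm in from the free edge, top 165 mm above the crate top); 2.5 kg in all. Origin on the nailed line, 220 mm in from the free edge, 28 mm up, about which it tilts. The nails are stiff: raising the edge takes some 25 to 30 N there, and it stays where it is left; hard stop at 18 mm of rise
- board_edge (a point): middle of the lower side of the board's free edge; 28 to 29 mm above the crate top at the start
- fulcrum: dark wooden block 50 (along the board edge) x 30 x 34 mm tall, fixed on the crate top, its centre 31 to 40 mm in front of the free edge, on the bed's -x side. Its top is a round ridge, radius 8 mm, parallel to the edge within 0.05 rad. Origin at the centre of its underside
- bar: straight pry bar 255 mm long lying flat on the mat: steel blade 18 mm wide (26 at the tip), 5 mm thick; on it a wooden handle 100 x 20 mm, 22 mm tall with the blade; 0.28 kg, balance point about 50 mm ahead of the handle's middle. Origin on the underside below the handle's middle; x runs to the tip, 205 mm ahead; the handle's back end is 50 mm behind; z up through the handle
- mat: black hard silicone mat 340 x 250 x 3 mm fixed on the crate top; origin at the centre of its underside
- wedge: loose wooden wedge 120 mm long (its y), 30 mm wide (its x); flat underside, top sloping from 48 mm at the thick end (y = -60) to 32 mm at the thin end (y = +60); 0.10 kg. Origin at the centre of its underside, on the crate top. It goes in only when the edge is raised over 4 mm. Some 5 N of push beyond sliding friction makes it snug; over 18 N between wedge and board is ramming
- wedge_tip (a point): middle of the wedge's thin end, on its underside
- tin: bystander: flat round steel tin, 84 mm across, 32 mm tall; origin under its centre
- brush: bystander: black plastic shoe brush 150 x 48 x 38 mm; origin under its centre
- heel: bystander: black rubber shoe heel 72 x 50 x 18 mm; origin on its underside near its centre
There are look-alikes about, which are no part of the job. What is shaped like the wedge but blue, red or turquoise is not meant.

How it is judged:
On the way:
1. the free edge is levered up 7 mm or more (its underside 35 mm or more above the crate top) by the bar, which bears on the block and the board, the robot not touching the board (height (world z) of board_edge above 0.035 m and contact force between bar and board above 3 N and contact force between bar and fulcrum above 3 N and contact force between each of the arm, the fingers and board below 0.5 N), for 0.2 s.
At the end, for the whole second after the job is handed in: The wedge lies flat on the crate top, thin end 15 mm or more under the board, straight in within 0.3 rad, and snug (over 1 N on the board); the edge is still 34.5 mm or more above the crate top. The bar lies flat and right side up on the mat, off the board. All at rest (height (world z) of board_edge above 0.0345 m and y of wedge_tip in the frame of bed above 0.015 m and x of wedge_tip in the frame of bed between -0.1 and 0.1 m and angle between the y axis of wedge and the y axis of bed, either way round below 0.3 rad and height (world z) of wedge_tip below 0.004 m and angle between wedge's own z axis and vertical below 0.05 rad and contact force between wedge and board above 1 N and linear speed of each of wedge, bar below 0.01 m/s and contact force between bar and mat above 0.3 N and height (world z) of bar below 0.012 m and angle between bar's own z axis and vertical below 0.1 rad and contact force between bar and board below 0.1 N); the robot touches nothing.
It fails at once if the board's edge is raised beyond 16 mm (44 mm above the crate top): the nails draw (height (world z) of board_edge above 0.044 m).
It fails at once if the bar bears on the board with over 60 N (contact force between bar and board above 60 N).
It fails at once if the wedge is rammed: over 18 N between wedge and board (contact force between wedge and board above 18 N).
It fails at once if the robot itself pushes or lifts the board with over 5 N (contact force between any of the fingers, the arm and board above 5 N).
It fails at once if the tin, the brush or the heel is moved by more than 20 mm (distance of any of tin, brush, heel from where it was at the start of the episode above 0.02 m).
It also fails if it takes over 72 s, if anything falls off the work surface, if the arm or the gripper's body presses on something with over 40 N, if the wrist force passes 120 N, or if a joint passes its speed limit or range.

ROBOT

A 6-joint arm with a two-finger parallel gripper is mounted at the origin on the work surface. World frame = base frame: x ahead of the robot, y to its left, z up, the work surface at z = 0. Lengths are in m, angles in rad, forces in N, time in s.
With the tool pointing down it reaches from about 0.25 to 0.775 m from the base axis. Payload 8.9 kg.
Tool frame: the origin (TCP) lies between the finger pads; the fingertips stand r.tip_reach ahead of it and the grasp point (between the pads) lies 5 mm behind it (r.tip_reach is the distance from the TCP to the fingertips, in m); z points along the fingers, y is the line along which they close (so a half turn about z gives the same grasp; the last joint's range is limited). The gripper opens to 85 mm and grips with 20 to 120 N. Pads are 22 mm wide; open, the fingers measure 114 mm over their backs; the gripper's body (76 mm by 85 mm) begins 54 mm behind the grasp point. The pads swing forward as they close: fully open they stand 13 mm farther back than shut.
Start: joints at [-1.399, 0.291, -0.153, 1.127, 0, 1.431], TCP at [0.161, -0.5, 0.218] pointing down, gripper open.
Joint ranges: [-2.52, 2.52], [-0.91, 1.74], [-1.3, 1.37], [-1.96, 2.02], [-1.52, 1.47], [-3.14, 3.14]. Speed limits (rad/s): [2.22, 2.22, 2.79, 3.14, 3.14, 3.14].

INTERFACE

Orientations are given as a 3x3 rotation matrix whose columns are the frame's x, y, z axes.
In Python, from plant import r gives the robot as it stands.
- The arm moves only by the tool drive_tool, never from a script. Its argument "deltas" is a list that holds one entry, the list of rows, each a list of 6 numbers: the shift along the tool's x, y, z in mm, then the turn, a rotation vector about the tool's x, y, z in degrees. In form: [[[dx, dy, dz, wx, wy, wz], ...]]. A call has 1 to 8 rows; each row is the pose to reach, as a shift and turn from the pose commanded when the call began, along the tool's axes at that moment; what a row does not reach only later rows make up. A row lasts 1/8 s, in which the tool goes at most 62.5 mm and 10.7 degrees, less where a joint would pass 70% of its speed; a pose out of reach is approached as far as the arm can. A call with a gripper value outside its range is refused whole. "jaw" is the finger opening in mm, from 0 to 85.4, set as the call begins (left out, the last holds). The fingers move at their own pace and stop on an object; "force" is the grip in N (left out, the last holds). Time passes only in rows, so rows that repeat a pose let the fingers close. It gives the time, the measured TCP pose, the force, the opening and the grip force at its end, in the units of the state.
- r.observe(): the state, without advancing time (a new reading comes with each control period).
- r.grab_frame(name): name is "side" or "top" or "wrist"; returns (picture, depth): 480x640x3 uint8, red, green, blue; 480x640 float32, m along the optical axis (not along the pixel's ray), 0 where there is no reading.
- r.camera_params(name): a dict with "fovy" (degrees; the focal length in pixels is half the picture's height over the tangent of half this angle, whatever the lens; pixels are square), "cx", "cy" (the principal point, pixels), "k1" (the pictures are not rectified: a ray, as slopes to the right and down, at radius r is drawn at 1 + k1 r^2 times it, then the intrinsics apply), "cam_to_world" (4x4, takes a point from camera to world coordinates). Camera axes: x right, y down, z forward; pixel columns grow to the right and rows downward; lengths in m; the calibration is good to about 2 mm. A picture is of the moment at which its call begins: read the wrist's pose just before it. camera_params takes no time and is no camera call; for the wrist camera it gives the pose at the moment of the call.
- r.sign_off(): hands the job in; it is judged then, once.
Trained networks look in the newest picture that a camera, given by its name, has taken for a name from the list of things; names that differ only in an ending like _2 or _b are one class to them, and where a whole thing is asked for, a point or a joint stands for the part that bears it (a point fixed in the world has none). Each returns a list of dicts, best first, with "score" (0 to 1); they miss things now and then, are a little off and sometimes report something else, mostly with a low value. They report only what shows in the picture. A call takes as long as a camera call. They do not tell look-alikes from the thing itself.
- r.silhouettes(camera, target): "region" (480x640 bool, what is visible of it) and "box" ([centre column, centre row, width, height] in pixels, round what is visible of it).
The state is a dict: "time": time; "joints": joint angles; "dq": joint speeds; "effort": joint torques, N m; "tool_pos": TCP position; "ee_rot": TCP orientation; "wrist_force": force on the tool from outside, world axes, zero at the start; "wrist_torque": the same for the moment, N m; "opening": finger opening in m; "gripper_force": force on a finger pad.
Only numpy, scipy, OpenCV 4.12 (cv2) and the standard library are available. Lean on these libraries where they do the work, as an engineer would, in place of code of your own. Each camera call takes 0.05 s, during which the arm holds its last target. There are 200 camera calls.

## Working session

There is one attempt and no reset: what is moved stays moved. The work goes in short steps, Python scripts to look and compute and a tool call to move; the robot and the scene stay as the last step left them, time stands still between calls to the robot, and variables do not carry over. Pictures are saved under pics/ and viewed, at most 10 in all, crops included, and the job is handed in when it is done.

Besides the shell and the picture viewer there is one more tool, called after "Request:" by a JSON object that holds its "name" and its "arguments". drive_tool: Moves the arm, as the interface text tells. Its arguments: {"type":"object","properties":{"deltas":{"type":"array","items":{"type":"array","items":{"type":"array","items":{"type":"number"}}}},"jaw":{"type":"number"},"force":{"type":"number"}},"required":["deltas"]}

```bash
ls; mkdir -p pics; cat > h.py <<'E'
import numpy as np, cv2
from plant import r
def cam(n):
    p=r.camera_params(n); f=240/np.tan(np.radians(p['fovy'])/2); return p,f
def world(n,img_d,uv,p=None):
    p0,f=cam(n); p=p or p0
    uv=np.asarray(uv,float).reshape(-1,2)
    K=np.array([[f,0,p['cx']],[0,f,p['cy']],[0,0,1]])
    s=cv2.undistortPoints(uv.reshape(-1,1,2),K,np.array([p['k1'],0,0,0,0.])).reshape(-1,2)
    T=np.array(p['cam_to_world'])
    z=img_d[uv[:,1].round().astype(int),uv[:,0].round().astype(int)]
    c=np.c_[s*z[:,None],z]
    return c@T[:3,:3].T+T[:3,3]
def ray(n,uv,h,p=None):
    p0,f=cam(n); p=p or p0
    K=np.array([[f,0,p['cx']],[0,f,p['cy']],[0,0,1]])
    s=cv2.undistortPoints(np.asarray(uv,float).reshape(-1,1,2),K,np.array([p['k1'],0,0,0,0.])).reshape(-1,2)
    T=np.array(p['cam_to_world']); d=np.c_[s,np.ones(len(s))]@T[:3,:3].T
    return T[:3,3]+d*((h-T[2,3])/d[:,2])[:,None]
def save(n,img): cv2.imwrite('pics/'+n,img[:,:,::-1])
E
python3 - <<'E'
from h import *
print(r.tip_reach)
ims=[]
for n in ('top','side'):
    im,d=r.grab_frame(n); save(n+'0.png',im); np.save(n+'0.npy',d); np.save(n+'0im.npy',im)
    p=r.camera_params(n);print(n,p['fovy'],p['k1'],np.round(p['cam_to_world'],3).tolist())
    for t in ('board','fulcrum','bar','mat','wedge','tin','brush','heel'):
        for s in r.silhouettes(n,t)[:4]:
            m=s['region'].copy(); v,u=np.nonzero(m&(d>0))
            w=world(n,d,np.c_[u,v]) if len(u) else np.zeros((1,3))
            print(t,round(s['score'],2),np.round(s['box']).astype(int),len(u),'med',np.median(w,0).round(3),'min',np.percentile(w,2,axis=0).round(3),'max',np.percentile(w,98,axis=0).round(3))
print(r.observe()['time'])
E
```

```text
pics
0.014
top 57.65798872963087 -0.10152434522073807 [[0.007, -0.989, 0.149, 0.414], [-1.0, -0.008, -0.008, 0.006], [0.009, -0.149, -0.989, 0.875], [0.0, 0.0, 0.0, 1.0]]
board 0.88 [193 229 136 128] 12354 med [0.542 0.24  0.047] min [0.444 0.133 0.042] max [0.643 0.362 0.147]
board 0.32 [488 241 120 170] 17654 med [ 0.534 -0.349  0.003] min [ 0.375 -0.469  0.   ] max [ 0.702 -0.229  0.007]
fulcrum 0.87 [260 268  18  31] 436 med [0.476 0.111 0.028] min [0.451 0.095 0.   ] max [0.5   0.129 0.036]
fulcrum 0.42 [414 215  26  37] 772 med [ 0.588 -0.191  0.018] min [ 0.553 -0.213  0.002] max [ 0.622 -0.168  0.021]
bar 0.96 [486 246  22 123] 1315 med [ 0.513 -0.339  0.01 ] min [ 0.406 -0.369  0.003] max [ 0.65  -0.315  0.028]
bar 0.72 [408 128  27  72] 1620 med [ 0.762 -0.181  0.038] min [ 0.693 -0.206  0.028] max [ 0.836 -0.157  0.041]
bar 0.53 [191 227 134 130] 12219 med [0.542 0.24  0.047] min [0.445 0.135 0.043] max [0.642 0.361 0.147]
mat 0.68 [490 241 125 167] 17646 med [ 0.534 -0.35   0.003] min [ 0.375 -0.47   0.   ] max [ 0.702 -0.229  0.007]
wedge 0.91 [198 121  55  55] 1296 med 
[... 1727 characters left out ...]
0.632 -0.11   0.002] max [0.688 0.006 0.048]
wedge 0.9 [223 237  18  44] 555 med [ 0.795 -0.028  0.036] min [ 0.773 -0.101  0.003] max [0.823 0.015 0.048]
wedge 0.65 [410 321  34  55] 929 med [0.309 0.184 0.035] min [0.278 0.112 0.002] max [0.342 0.224 0.047]
wedge 0.6 [197 329  36  48] 826 med [0.762 0.274 0.036] min [0.723 0.216 0.003] max [0.815 0.306 0.048]
tin 0.57 [390 266  31  31] 822 med [0.372 0.006 0.03 ] min [ 0.335 -0.042  0.002] max [0.409 0.03  0.035]
brush 0.67 [246 209  54  24] 994 med [ 0.764 -0.165  0.034] min [ 0.694 -0.203 -0.001] max [ 0.835 -0.151  0.041]
heel 0.55 [310 216  27  18] 330 med [ 0.588 -0.18   0.016] min [ 0.555 -0.21   0.001] max [ 0.62  -0.165  0.02 ]
0.9
```

```bash
ls pics
```

```text
side0.png
top0.png
```

View pics/top0.png

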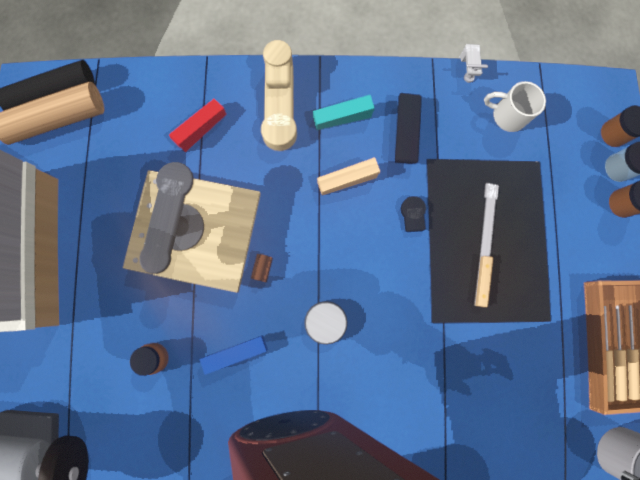

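View pics/side0.png

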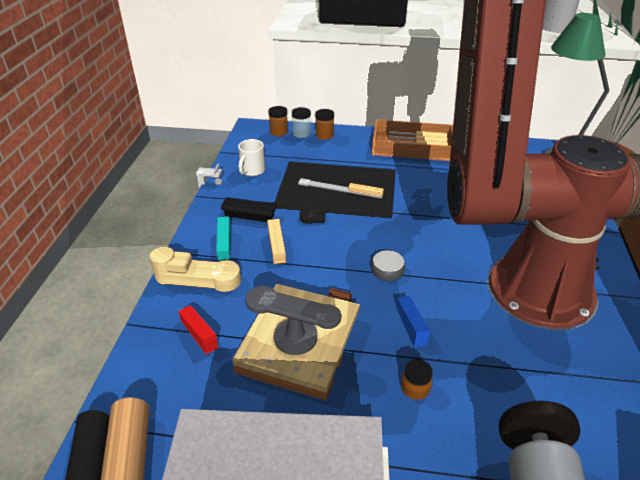

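The top view shows four wedge shapes: red at (198,121), turquoise at (343,112), blue at (234,356), and plain wood at (349,175). The wooden one is the one meant. The bar lies on the mat at (486,246), tip up-image. The board's free edge is its right side, from (260,190) to (238,290), with the dark block at (260,268). The side view agrees: wedge at (276,241), bar at (344,189), board at (297,338).

```bash
python3 - <<'E'
from h import *
def cloud(n,box):
    d=np.load(n+'0.npy'); u0,v0,u1,v1=box
    V,U=np.mgrid[v0:v1,u0:u1]; uv=np.c_[U.ravel(),V.ravel()]
    w=world(n,d,uv); ok=d[uv[:,1],uv[:,0]]>0
    im=np.load(n+'0im.npy')[uv[:,1],uv[:,0]].astype(int)
    return w[ok],im[ok]
def rect(w,lab):
    c,s,a=cv2.minAreaRect((w[:,:2]*1000).astype(np.float32)); b=cv2.boxPoints((c,s,a))
    print(lab,'c',np.round(c,1),'s',np.round(s,1),'a',round(a,1),'z',w[:,2].mean().round(4),b.round().tolist(),len(w))
for n,bb,bf,bw,bb2 in (('top',(110,150,275,305),(245,245,280,290),(310,150,388,200),(465,170,505,315)),('side',(220,280,370,400),(320,284,358,305),(262,212,292,268),(290,170,395,205))):
    w,c=cloud(n,bb); m=(w[:,2]>.040)&(w[:,2]<.052)&(w[:,0]>.43); rect(w[m],n+' board')
    # keep only main comp: free edge line
    w,c=cloud(n,bf); m=(w[:,2]>.024)&(w[:,2]<.04)&(c[:,0]<130)&(c[:,0]>c[:,2]+15); rect(w[m],n+' fulc'); print('zmax',np.percentile(w[m][:,2],95))
    w,c=cloud(n,bw); m=(w[:,2]>.028)&(c[:,0]>c[:,2]+10); rect(w[m],n+' wedge'); 
    A=np.c_[w[m],np.ones(m.sum())]; g=np.linalg.lstsq(A[:,[0,1,3]],w[m][:,2],rcond=None)[0]; print('slope',g)
    w,c=cloud(n,bb2); m=(w[:,2]>.018)&(w[:,2]<.04); rect(w[m],n+' handle'); m2=(w[:,2]>.0055)&(c.min(1)>60); rect(w[m2],n+' bar')
    m3=m2&(w[:,2]<.015); rect(w[m3],n+' blade')
im=np.load('top0im.npy'); save('crop1.png',cv2.resize(im[140:300,300:520],None,fx=3.5,fy=3.5))
E
```

```text
top board c [546.9 248.2] s [231.7 201.3] a 79.4 z 0.0464 [[427.0, 153.0], [625.0, 116.0], [667.0, 344.0], [469.0, 381.0]] 7869
top fulc c [478.5 121. ] s [46.7 50.2] a 76.8 z 0.0289 [[449.0, 104.0], [498.0, 93.0], [508.0, 138.0], [459.0, 149.0]] 262
zmax 0.03482848381315377
top wedge c [661.1 -57.5] s [ 30.9 121.3] a 19.0 z 0.0397 [[627.0, -5.0], [666.0, -120.0], [695.0, -110.0], [656.0, 5.0]] 991
slope [ 0.12478383 -0.08664676 -0.04773804]
top handle c [ 451.4 -329. ] s [21.  99.7] a 82.8 z 0.025 [[401.0, -333.0], [500.0, -346.0], [502.0, -325.0], [403.0, -312.0]] 510
top bar c [ 524.  -341.9] s [ 76.  272.5] a 84.9 z 0.0152 [[385.0, -368.0], [656.0, -392.0], [663.0, -316.0], [392.0, -292.0]] 1302
top blade c [ 524.  -341.9] s [ 76.  272.5] a 84.9 z 0.0086 [[385.0, -368.0], [656.0, -392.0], [663.0, -316.0], [392.0, -292.0]] 760
side board c [609.2 241.3] s [235.2 326.9] a 79.8 z 0.0454 [[427.0, 155.0], [749.0, 96.0], [791.0, 328.0], [469.0, 386.0]] 5262
side fulc c [476.2 115.7] s [30. 50.] a 79.5 z 0.0297 [[449.0, 106.0], [498.0, 96.0], [503.0, 126.0], [454.0, 135.0]] 173
zmax 0.03460116263921289
side wedge c [661.9 -54.7] s [ 30.2 126.4] a 19.0 z 0.0388 [[627.0, 0.0], [668.0, -119.0], [697.0, -109.0], [656.0, 10.0]] 422
slope [ 0.0065157  -0.13657033  0.02730783]
side handle c [ 452.3 -327.4] s [ 31.8 100.3] a 79.7 z 0.0233 [[400.0, -334.0], [499.0, -352.0], [505.0, -321.0], [406.0, -303.0]] 180
side bar c [ 527.5 -347.2] s [ 54.8 254.6] a 82.1 z 0.0146 [[398.0, -357.0], [650.0, -392.0], [657.0, -338.0], [405.0, -303.0]] 487
side blade c [ 527.6 -347.2] s [ 54.8 254.4] a 82.1 z 0.0085 [[398.0, -357.0], [650.0, -392.0], [657.0, -338.0], [405.0, -303.0]] 270
```

View pics/crop1.png

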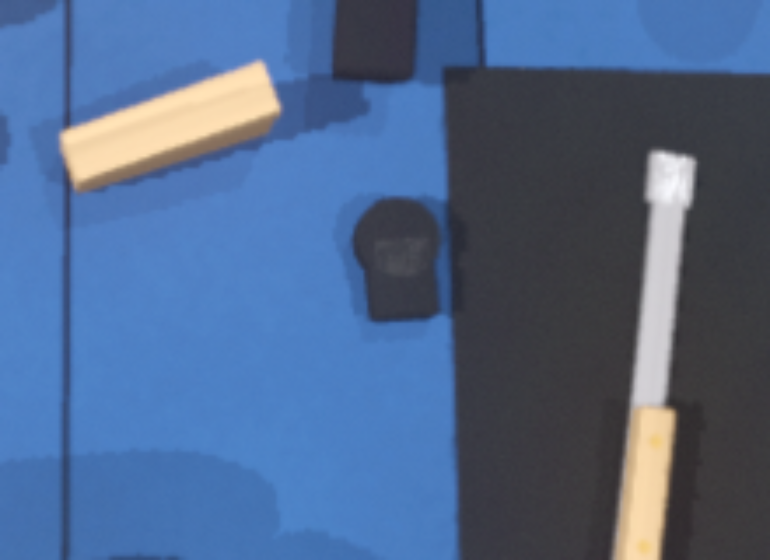

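The enlarged crop shows the plain wooden wedge (upper left in the crop, top view (349,175)) and the bar with its tip toward the top. The wedge's thick end points toward -y. Next I read the tool frame for the approach.

```bash
cat >> h.py <<'E'
from scipy.spatial.transform import Rotation as Ro
def down(yx,yy,pitch=0):
    y=np.array([yx,yy,0.]);y/=np.linalg.norm(y);z=np.array([0,0,-1.]);x=np.cross(y,z);return np.c_[x,y,z]
def delta(pos,R,o=None):
    o=o or r.observe(); R0=np.array(o['ee_rot']); 
    d=R0.T@(np.array(pos)-o['tool_pos'])*1000; w=np.degrees(Ro.from_matrix(R0.T@R).as_rotvec()); return d.round(1),w.round(1)
E
python3 - <<'E'
from h import *
o=r.observe(); print(np.round(o['ee_rot'],3).tolist(),np.round(o['joints'],3),o['tool_pos'],o['wrist_force'])
for s in (1,-1): print(s,delta([.471,-.3315,.12],down(.125*s,.992*s)))
E
```

```text
[[0.952, 0.306, 0.0], [0.306, -0.952, -0.0], [0.0, 0.0, -1.0]] [-1.399  0.291 -0.153  1.127  0.     1.432] [ 0.16055872 -0.49984844  0.21771644] [-0.76572136  0.24809247 -0.18912841]
1 (array([347. , -65.4,  97.7]), array([   0.,    0., -155.]))
-1 (array([347. , -65.4,  97.7]), array([ 0., -0., 25.]))
```

Request:
{"name": "drive_tool", "arguments": {"deltas": [[[87,-16,25,0,0,8],[173,-33,49,0,0,17],[260,-49,73,0,0,25],[347,-65,98,0,0,25],[347,-65,98,0,0,25],[347,-65,98,0,0,25],[347,-65,98,0,0,25]]], "jaw": 60}}

```text
time: 1.78
tool_pos: [0.4732, -0.3293, 0.1183]
ee_rot: [[0.993, -0.121, -0.001], [-0.121, -0.993, 0.002], [-0.001, -0.001, -1.0]]
wrist_force: [-0.9, -0.3, -0.1]
opening: 0.0596
gripper_force: 0.0
```

```bash
python3 - <<'E'
from h import *
p=r.camera_params('wrist'); im,d=r.grab_frame('wrist'); save('w1.png',im)
for s in r.silhouettes('wrist','bar')[:2]:
    v,u=np.nonzero(s['region']&(d>0)); w=world('wrist',d,np.c_[u,v],p); print(s['score'],s['box'],len(u))
    for lo,hi in ((.018,.04),(.004,.014)):
        m=(w[:,2]>lo)&(w[:,2]<hi); q=w[m]
        if len(q)>50: c,sz,a=cv2.minAreaRect((q[:,:2]*1000).astype(np.float32)); print(np.round(c,1),np.round(sz,1),round(a,1),np.median(q[:,2]).round(4), np.median(q[:,:2],0))
o=r.observe(); print(o['tool_pos'],o['time'],np.round(o['joints'],2)); print(p['cam_to_world'])
E
```

```text
0.71 [323.6, 168.2, 40.6, 336.4] 9925
[ 451.7 -330.6] [20.  99.9] 80.9 0.0247 [ 0.45662434 -0.33101389]
[ 510.1 -340.3] [ 20.2 215.4] 81.5 0.0078 [ 0.56248086 -0.34802541]
[ 0.47106372 -0.33148361  0.1194696 ] 1.875 [-0.74  0.46 -0.17  0.94 -0.    2.53]
[[-0.12035444 -0.94512722 -0.30372578  0.54956379]
 [-0.99272942  0.11403993  0.03851223 -0.33935036]
 [-0.00176209  0.30615264 -0.95198081  0.27428521]
 [ 0.          0.          0.          1.        ]]
```

View pics/w1.png

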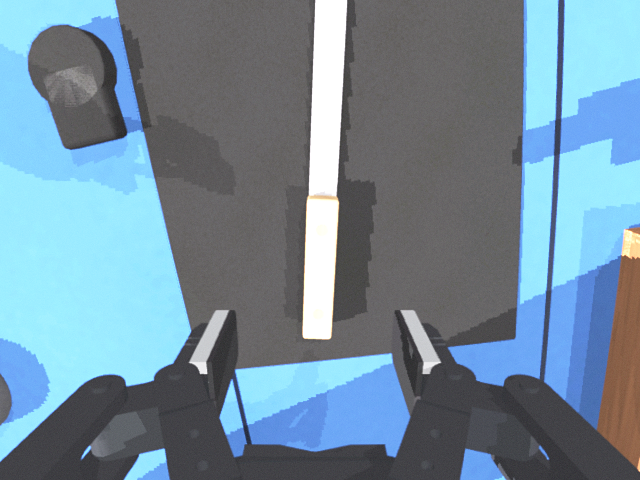

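The wrist view shows the bar running upward between the open fingers, handle at (320,265), blade above it, nothing else nearby. The bar's heading is -8.8°. Descend and grip.

Request:
{"name": "drive_tool", "arguments": {"deltas": [[[0,2,45,0,0,1.7],[0,2,85,0,0,1.7],[0,2,98,0,0,1.7],[0,2,98,0,0,1.7],[0,2,98,0,0,1.7]]]}}

```text
time: 2.5
tool_pos: [0.4715, -0.3349, 0.0234]
ee_rot: [[0.988, -0.155, 0.002], [-0.155, -0.988, -0.002], [0.002, 0.001, -1.0]]
wrist_force: [0.6, -0.5, -0.1]
opening: 0.0597
gripper_force: 0.0
```

Request:
{"name": "drive_tool", "arguments": {"deltas": [[[0,0,0,0,0,0],[0,0,0,0,0,0],[0,0,0,0,0,0],[0,0,0,0,0,0],[0,0,0,0,0,0]]], "jaw": 0, "force": 100}}

```text
time: 3.12
tool_pos: [0.4708, -0.3338, 0.0217]
ee_rot: [[0.988, -0.154, -0.0], [-0.154, -0.988, 0.0], [-0.0, -0.0, -1.0]]
wrist_force: [0.4, -0.6, 0.2]
opening: -0.0
gripper_force: 0.0
```

Request:
{"name": "drive_tool", "arguments": {"deltas": [[[0,0,-30,0,0,0],[0,0,-80,0,0,0],[0,0,-110,0,0,0],[0,0,-110,0,0,0]]]}}

```text
time: 3.62
tool_pos: [0.4721, -0.335, 0.1341]
ee_rot: [[0.988, -0.155, 0.003], [-0.155, -0.988, -0.003], [0.004, 0.003, -1.0]]
wrist_force: [0.2, -0.4, -1.0]
opening: 0.0003
gripper_force: 0.0
```

```bash
python3 - <<'E'
from h import *
p=r.camera_params('wrist'); im,d=r.grab_frame('wrist'); save('w2.png',im)
o=r.observe(); print(o['tool_pos'],o['time'],o['opening'],r.tip_reach)
v,u=np.mgrid[0:480:1,0:640:1]; uv=np.c_[u.ravel(),v.ravel()]; w=world('wrist',d,uv,p)
m=(w[:,2]>.018)&(w[:,2]<.035)&(abs(w[:,0]-.45)<.08)&(abs(w[:,1]+.33)<.05)
if m.sum()>20: c,sz,a=cv2.minAreaRect((w[m][:,:2]*1000).astype(np.float32)); print(c,sz,a)
E
```

```text
[ 0.47128574 -0.33424649  0.13243963] 3.675 0.00016856341927699126 0.014
(461.2305908203125, -332.1310729980469) (19.99609375, 80.8160400390625) 81.11383056640625
```

View pics/w2.png

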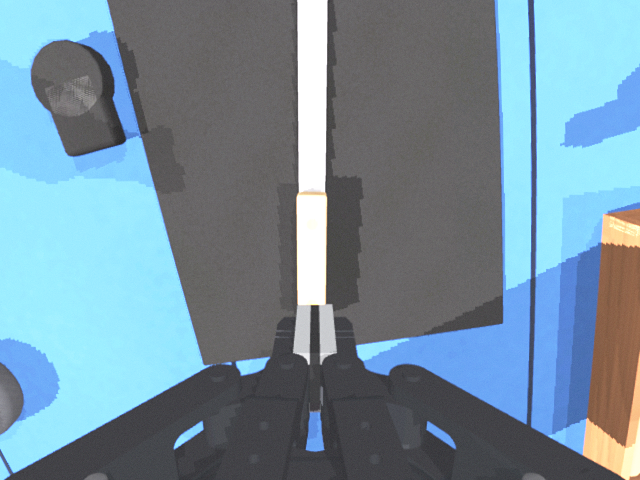

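The fingers closed fully and the bar still lies unmoved on the mat (handle at (312,245)), so the grasp missed. I check the real fingertip height from the depth.

```bash
python3 - <<'E'
from h import *
p=r.camera_params('wrist'); im,d=r.grab_frame('wrist')
for uv in ((303,308),(303,325),(303,345),(327,308),(327,325),(312,290),(312,250),(312,150),(315,380)):
    print(uv,world('wrist',d,[uv],p).round(4), d[uv[1],uv[0]].round(4))
im,d=r.grab_frame('top'); 
for s in r.silhouettes('top','bar')[:1]:
    v,u=np.nonzero(s['region']&(d>0)); w=world('top',d,np.c_[u,v]); m=w[:,2]>.018; print(s['box'],np.percentile(w[m],[2,50,98],axis=0).round(4))
E
```

```text
(303, 308) [[ 0.4815 -0.3321  0.1534]] 0.1491
(303, 325) [[ 0.4812 -0.3324  0.1659]] 0.1372
(303, 345) [[ 0.4814 -0.3328  0.1792]] 0.1244
(327, 308) [[ 0.48   -0.3409  0.1531]] 0.1494
(327, 325) [[ 0.4802 -0.3405  0.1665]] 0.1366
(312, 290) [[ 0.4323 -0.3271  0.0252]] 0.2863
(312, 250) [[ 0.4616 -0.3317  0.0242]] 0.2782
(312, 150) [[ 0.5274 -0.342   0.009 ]] 0.2724
(315, 380) [[ 0.4705 -0.3348  0.1826]] 0.1245
[486.0, 248.0, 25.8, 124.0] [[ 0.4045 -0.3422  0.0193]
 [ 0.4515 -0.3282  0.0253]
 [ 0.4988 -0.315   0.0282]]
```

```bash
python3 - <<'E'
from h import *
im,d=r.grab_frame('side')
v,u=np.mgrid[100:260,280:480]; uv=np.c_[u.ravel(),v.ravel()]; w=world('side',d,uv)
m=(d[uv[:,1],uv[:,0]]>0)&(w[:,2]>.08)&(abs(w[:,0]-.471)<.02)&(abs(w[:,1]+.334)<.04)
q=w[m]; print(m.sum(),np.percentile(q[:,2],[0,1,3,5,10])); print(q[np.argsort(q[:,2])[:8]].round(4))
E
```

```text
462 [0.14128082 0.14535843 0.1528417  0.15573522 0.16449531]
[[ 0.4682 -0.3308  0.1413]
 [ 0.4735 -0.3279  0.1425]
 [ 0.4652 -0.3281  0.1431]
 [ 0.4761 -0.3242  0.1445]
 [ 0.4706 -0.3247  0.1447]
 [ 0.4627 -0.3293  0.1458]
 [ 0.4623 -0.3239  0.1458]
 [ 0.4791 -0.3267  0.146 ]]
```

Both cameras put the shut fingertips about 15–19 mm above the stated TCP, so the first grasp closed over the handle. Go deeper, watching the force.

Request:
{"name": "drive_tool", "arguments": {"deltas": [[[0,0,0,0,0,0],[0,0,50,0,0,0],[0,0,100,0,0,0],[0,0,125,0,0,0],[0,0,137,0,0,0],[0,0,137,0,0,0],[0,0,137,0,0,0]]], "jaw": 55}}

```text
time: 4.75
tool_pos: [0.4715, -0.3344, -0.0042]
ee_rot: [[0.988, -0.155, 0.001], [-0.155, -0.988, -0.001], [0.001, 0.001, -1.0]]
wrist_force: [0.0, -0.4, 0.6]
opening: 0.055
gripper_force: 0.0
```

Request:
{"name": "drive_tool", "arguments": {"deltas": [[[0,0,0,0,0,0],[0,0,0,0,0,0],[0,0,0,0,0,0],[0,0,0,0,0,0]]], "jaw": 0, "force": 100}}

```text
time: 5.25
tool_pos: [0.4712, -0.3342, -0.0042]
ee_rot: [[0.988, -0.154, 0.001], [-0.154, -0.988, -0.001], [0.001, 0.001, -1.0]]
wrist_force: [-2.1, 1.2, 8.5]
opening: 0.0174
gripper_force: 98.5
```

Request:
{"name": "drive_tool", "arguments": {"deltas": [[[0,0,-30,0,0,0],[0,0,-85,0,0,0],[2,-40,-140,0,0,-10],[4,-95,-190,0,0,-20],[6,-150,-230,0,0,-30],[8,-205,-264,0,0,-40],[10,-260,-264,0,0,-50],[12,-310,-264,0,0,-60]]]}}

```text
time: 6.25
tool_pos: [0.5306, -0.0296, 0.2599]
ee_rot: [[0.624, 0.782, 0.002], [0.782, -0.624, -0.001], [0.001, 0.002, -1.0]]
wrist_force: [1.0, -0.8, -2.1]
opening: 0.0174
gripper_force: 98.5
```

Request:
{"name": "drive_tool", "arguments": {"deltas": [[[0,0,0,0,0,-10],[0,0,0,0,0,-20],[0,0,0,0,0,-30],[0,0,0,0,0,-36],[0,0,0,0,0,-36],[0,0,0,0,0,-36]]]}}

```text
time: 7.0
tool_pos: [0.5301, -0.0313, 0.2586]
ee_rot: [[0.053, 0.999, -0.0], [0.999, -0.053, -0.0], [-0.0, -0.0, -1.0]]
wrist_force: [-0.1, 0.0, -2.4]
opening: 0.0179
gripper_force: 98.5
```

```bash
python3 - <<'E'
from h import *
p=r.camera_params('wrist'); o=r.observe(); im,d=r.grab_frame('wrist'); save('w3.png',im); np.save('w3d.npy',d); import pickle; pickle.dump((p,o),open('w3.pkl','wb'))
print(o['tool_pos'],o['ee_rot'],o['opening'],o['wrist_force'],o['wrist_torque'],o['time'])
v,u=np.mgrid[0:480,0:640]; uv=np.c_[u.ravel(),v.ravel()]; w=world('wrist',d,uv,p); ok=(d.ravel()>0)
m=ok&(w[:,2]>.15)&(w[:,2]<.33)&(abs(w[:,0]-.53)<.03)&(w[:,1]>.02)
b=w[m]; print('blade',len(b)); 
if len(b)>50:
    A=np.c_[b[:,1],np.ones(len(b))]; print('z vs y',np.linalg.lstsq(A,b[:,2],rcond=None)[0],'x vs y',np.linalg.lstsq(A,b[:,0],rcond=None)[0],b[:,1].min(),b[:,1].max())
for t in ('board','fulcrum'):
    for s in r.silhouettes('wrist',t)[:2]: print(t,round(s['score'],2),np.round(s['box']))
E
```

```text
[ 0.53009634 -0.03127036  0.25858952] [[ 5.28455425e-02  9.98602683e-01 -1.73939634e-04]
 [ 9.98602697e-01 -5.28455510e-02 -4.48345718e-05]
 [-5.39638595e-05 -1.71327280e-04 -9.99999984e-01]] 0.017863260299726486 [-0.12690987  0.04416269 -2.36392785] [-0.16850339 -0.01788843 -0.05495155] 7.0
blade 10331
z vs y [-0.00504611  0.27043222] x vs y [0.04623435 0.53062937] 0.02000201127751003 0.08417155781434854
board 0.62 [320.  16. 209.  33.]
fulcrum 0.96 [248.  50.  62.  50.]
```

View pics/w3.png

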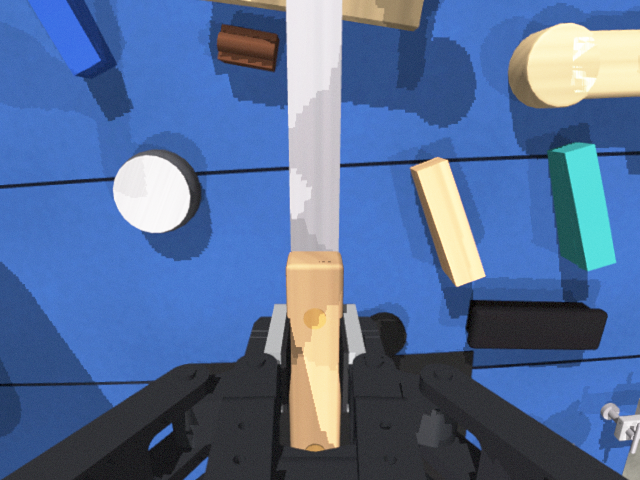

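The wrist view shows the bar held level with the tip leading upward in the picture. The dark block is at (248,48), just left of the blade, the board edge runs from (210,0) to (420,28), the tin is at (155,192) and the wooden wedge at (447,220), thick end down-image. I take the exact edge and ridge from this frame.

```bash
python3 - <<'E'
from h import *
import pickle
p,o=pickle.load(open('w3.pkl','rb')); d=np.load('w3d.npy'); im=cv2.imread('pics/w3.png')[:,:,::-1].astype(int)
v,u=np.mgrid[0:480,0:640]; uv=np.c_[u.ravel(),v.ravel()]; w=world('wrist',d,uv,p); c=im.reshape(-1,3)
def rect(q,l):
    C,s,a=cv2.minAreaRect((q[:,:2]*1000).astype(np.float32)); print(l,np.round(C,1),np.round(s,1),round(a,1),np.percentile(q[:,2],[5,50,95]).round(4),cv2.boxPoints((C,s,a)).round().tolist(),len(q))
m=(uv[:,0]>205)&(uv[:,0]<286)&(uv[:,1]>18)&(uv[:,1]<80)&(c[:,0]>c[:,2]+15)&(w[:,2]>.02); rect(w[m],'fulc')
q=w[m]; t=q[q[:,2]>np.percentile(q[:,2],85)]; rect(t,'ridge')
by=np.array([.184,.983]); s=q[:,:2]@by
for lo in np.arange(s.min(),s.max(),.003):
    k=(s>=lo)&(s<lo+.003); print(round(lo,4),k.sum(),q[k][:,2].mean().round(4))
m=(uv[:,1]<40)&(w[:,2]>.040)&(w[:,2]<.054)&((uv[:,0]>345)|(uv[:,0]<285))
# lower boundary pixel per column
pts=[]
for col in list(range(225,284,3))+list(range(346,415,3)):
    k=m&(uv[:,0]==col)
    if k.sum(): i=np.nonzero(k)[0][np.argmax(uv[k][:,1])]; pts.append(w[i])
pts=np.array(pts); A=np.c_[pts[:,0],np.ones(len(pts))]; g=np.linalg.lstsq(A,pts[:,1],rcond=None)[0]; print('edge y=a x+b',g,'angle',np.degrees(np.arctan(g[0])),'z',np.median(pts[:,2]), 'res',np.abs(A@g-pts[:,1]).max(), pts[-1],pts[0])
m=(w[:,2]>.03)&(uv[:,0]>405)&(uv[:,0]<490)&(uv[:,1]>150)&(uv[:,1]<292)&(c[:,0]>c[:,2]+15); rect(w[m],'wedge')
m=(w[:,2]>.024)&(uv[:,0]>100)&(uv[:,0]<205)&(uv[:,1]>140)&(uv[:,1]<245)&(w[:,2]<.04); rect(w[m],'tin')
E
```

```text
fulc [499.4  95.8] [ 43.6 111.4] 55.6 [0.0245 0.0289 0.0344] [[441.0, 109.0], [533.0, 46.0], [558.0, 82.0], [466.0, 145.0]] 2065
ridge [500.8  92.8] [ 29.5 109. ] 49.8 [0.0336 0.0341 0.0355] [[450.0, 117.0], [533.0, 46.0], [552.0, 69.0], [469.0, 139.0]] 310
0.1436 9 0.4146
0.1466 0 nan
0.1496 0 nan
0.1526 0 nan
0.1556 0 nan
0.1586 0 nan
0.1616 0 nan
0.1646 0 nan
0.1676 0 nan
0.1706 0 nan
0.1736 0 nan
0.1766 0 nan
0.1796 28 0.0241
0.1826 183 0.0253
0.1856 200 0.0257
0.1886 236 0.0277
0.1916 228 0.032
0.1946 226 0.0335
0.1976 214 0.0337
0.2006 189 0.0323
0.2036 164 0.0289
0.2066 205 0.0258
0.2096 171 0.0258
0.2126 12 0.0256
edge y=a x+b [-0.18957813  0.23495668] angle -10.734636158978127 z 0.04181765504941912 res 0.0005608766397328102 [0.6194722  0.1178826  0.04007435] [0.46577929 0.14679296 0.04013024]
wedge [629.4 -18.8] [ 69.  222.2] 38.7 [0.0322 0.0392 0.047 ] [[533.0, 46.0], [672.0, -127.0], [726.0, -84.0], [587.0, 89.0]] 4100
tin [371.5 -13.8] [75.7 76.9] 81.2 [0.0299 0.0318 0.0331] [[328.0, -45.0], [404.0, -57.0], [415.0, 18.0], [339.0, 30.0]] 4826<stdin>:11: RuntimeWarning: Mean of empty slice.
  ret = ret.dtype.type(ret / rcount)
```

```bash
cat >> h.py <<'E'
def barpose(th,xr,P,yaw=87):
    "tool pose with bar pitched th deg tip down; underside point at tool x=xr (m) placed at P"
    R=Ro.from_euler('z',yaw,degrees=True)*Ro.from_euler('y',th,degrees=True)*Ro.from_euler('x',180,degrees=True)
    R=R.as_matrix(); return np.array(P)-R@np.array([xr,-.001,-.007]),R
E
python3 - <<'E'
from h import *
P=[.476,.110,.037]
for back in (.075,0):
    T,R=barpose(27,.1262+back,P); print(back,T.round(4),delta(T,R),R.round(3).tolist())
E
```

```text
0.075 [ 0.4675 -0.0723  0.1221] (array([-44.2, -60.5, 136.5]), array([  0., -27.,   0.])) [[0.047, 0.999, -0.024], [0.89, -0.052, -0.453], [-0.454, 0.0, -0.891]]
0 [ 0.4709 -0.0055  0.0881] (array([ 22.7, -60.5, 170.6]), array([  0., -27.,   0.])) [[0.047, 0.999, -0.024], [0.89, -0.052, -0.453], [-0.454, 0.0, -0.891]]
```

Request:
{"name": "drive_tool", "arguments": {"deltas": [[[-15,-20,10,0,-9,0],[-30,-40,30,0,-18,0],[-44,-60,70,0,-27,0],[-44,-60,110,0,-27,0],[-44,-60,136,0,-27,0],[-44,-60,136,0,-27,0],[-44,-60,136,0,-27,0]]]}}

```text
time: 8.02
tool_pos: [0.4689, -0.0723, 0.1237]
ee_rot: [[0.046, 0.999, -0.022], [0.89, -0.051, -0.453], [-0.454, 0.002, -0.891]]
wrist_force: [-0.7, -1.0, -2.8]
opening: 0.0171
gripper_force: 98.7
```

```bash
python3 - <<'E'
from h import *
o=r.observe(); p=r.camera_params('wrist'); im,d=r.grab_frame('wrist')
print(o['tool_pos'],o['wrist_force'],o['wrist_torque'],o['time'])
T,R=barpose(27,.1262,[.476,.110,.037]); print(delta(T,R))
v,u=np.mgrid[0:480,0:640]; uv=np.c_[u.ravel(),v.ravel()]; w=world('wrist',d,uv,p)
# into tool frame
R0=np.array(o['ee_rot']); t=(w-o['tool_pos'])@R0
m=(d.ravel()>0)&(abs(t[:,1])<.018)&(t[:,2]>-.03)&(t[:,2]<0.0)&(t[:,0]>.03)
b=t[m]; print(len(b)); 
for lo in np.arange(.03,.2,.02):
    k=(b[:,0]>lo)&(b[:,0]<lo+.02)
    if k.sum()>20: print(round(lo,3),k.sum(),np.median(b[k],0).round(4))
print('end',np.percentile(b[:,0],[99,100]))
# same with the side camera: edges & tip
im,d=r.grab_frame('side'); save('s2.png',cv2.resize(im[200:320,280:440],None,fx=5,fy=5))
im,d=r.grab_frame('top'); v,u=np.mgrid[200:340,200:380]; uv=np.c_[u.ravel(),v.ravel()]; w=world('top',d,uv); t=(w-o['tool_pos'])@R0
m=(abs(t[:,1])<.016)&(t[:,2]>-.022)&(t[:,2]<.0)&(t[:,0]>.06)&(t[:,0]<.2); b=t[m]; print('top',len(b),np.percentile(b[:,0],[50,98,100]),np.median(b[:,1:],0))
E
```

```text
[ 0.46885614 -0.07225285  0.12367531] [-0.66533491 -0.96869499 -2.81689783] [ 0.54657543 -0.01221354 -0.02245671] 8.025
(array([75.7, -1.6,  1.6]), array([ 0.1, -0. ,  0. ]))
13876
0.03 3340 [ 0.0371 -0.0014 -0.0119]
0.05 2835 [ 0.0603 -0.0014 -0.0116]
0.07 3214 [ 0.0801 -0.0014 -0.0115]
0.09 3540 [ 0.1001 -0.0014 -0.0114]
0.11 947 [ 0.1125 -0.0014 -0.0114]
end [0.11434169 0.11557752]Traceback (most recent call last):
  File "<stdin>", line 17, in <module>
    return _quantile_unchecked(
        a, q, axis, out, overwrite_input, method, keepdims, weights)
    return _ureduce(a,
                    func=_quantile_ureduce_func,
    ...<5 lines>...
                    overwrite_input=overwrite_input,
                    method=method)
    r = func(a, **kwargs)
    result = _quantile(arr,
                       quantiles=q,
    ...<2 lines>...
                       out=out,
                       weights=wgt)
    slices_having_nans = np.isnan(arr[-1, ...])
                                  ~~~^^^^^^^^^
IndexError: index -1 is out of bounds for axis 0 with size 0
```

View pics/s2.png

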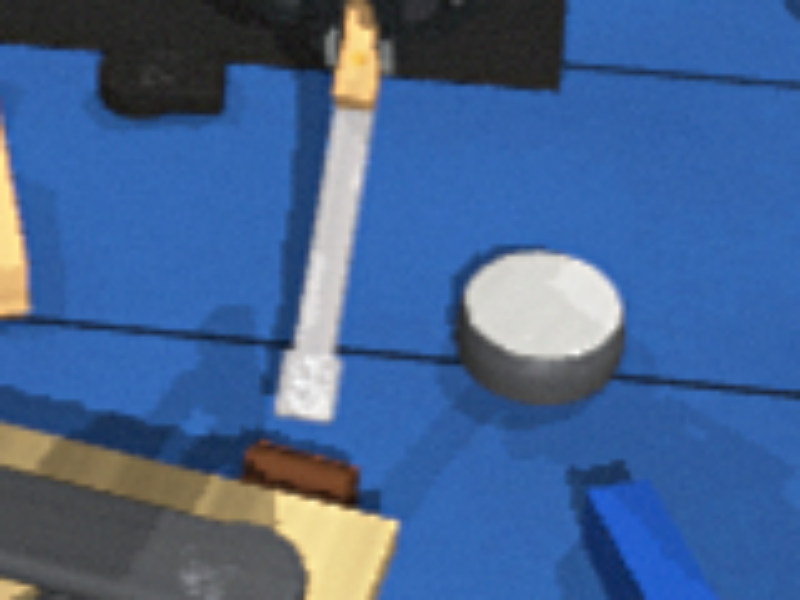

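The side crop shows the tip (307,418) clear of the board, lined up just short of the dark block (300,472) and the free edge behind it. Slide in along the bar axis.

Request:
{"name": "drive_tool", "arguments": {"deltas": [[[15,-1,1,0,0,0],[30,-1,1,0,0,0],[42,-1,1,0,0,0],[54,-1,1,0,0,0],[64,-1,1,0,0,0],[74,-1,1,0,0,0],[74,-1,1,0,0,0]]]}}

```text
time: 9.05
tool_pos: [0.4703, -0.006, 0.0877]
ee_rot: [[0.044, 0.999, -0.023], [0.89, -0.05, -0.453], [-0.454, -0.001, -0.891]]
wrist_force: [-0.4, 1.1, -2.2]
opening: 0.0176
gripper_force: 98.9
```

```bash
python3 - <<'E'
from h import *
o=r.observe(); print(o['tool_pos'],o['wrist_force'],o['wrist_torque'],o['time'],o['opening'])
R0=np.array(o['ee_rot']); 
for x in (.1262,.185): print(x,(np.array(o['tool_pos'])+R0@[x,-.001,-.0065]).round(4))
im,d=r.grab_frame('side'); save('s3.png',cv2.resize(im[220:340,260:420],None,fx=5,fy=5))
E
```

```text
[ 0.470296   -0.00599354  0.08768665] [-0.39057589  1.07791508 -2.19100101] [ 1.00993729 -0.06303287 -0.04474935] 9.05 0.01755378382739639
0.1262 [0.475  0.1093 0.0362]
0.185 [0.4776 0.1617 0.0096]
```

View pics/s3.png

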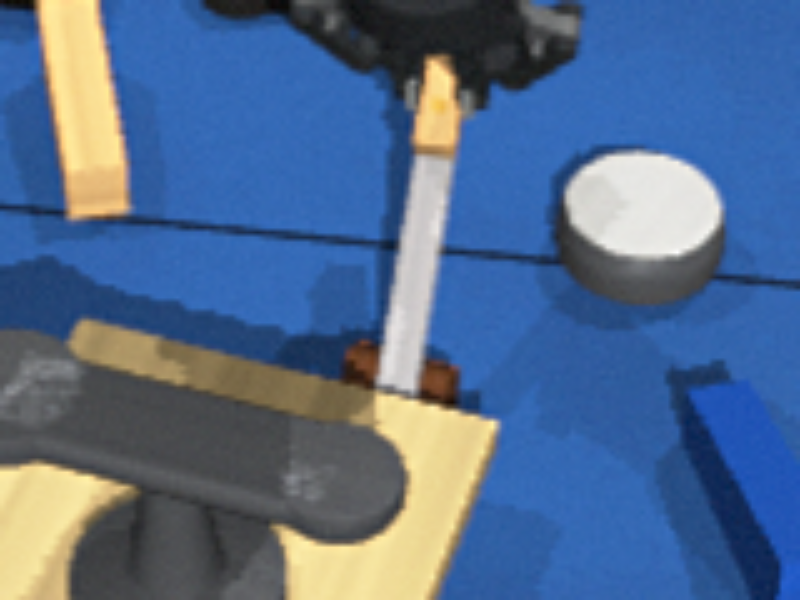

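The side crop shows the blade lying across the dark block (400,375), with the tip hidden under the free edge at (400,395) and the wrist force close to free. Now I work out the levering arc over the ridge.

```bash
cat >> h.py <<'E'
def lev(th,cz=.026,xr=.1262,yaw=87):
    t=np.radians(th); f=np.array([np.cos(np.radians(yaw)),np.sin(np.radians(yaw)),0])
    P=np.array([.476,.110,cz])+.008*(np.sin(t)*f+np.cos(t)*np.array([0,0,1]))
    T,R=barpose(th,xr,P,yaw); return T+R@np.array([0,0,-.0005]),R
E
python3 - <<'E'
from h import *
for th in (26,24,22,20,18,16,14,12,10,8,6,4,2,0): print(th,*delta(*lev(th)))
E
```

```text
26 [5.7 0.5 3. ] [0.  1.  0.1]
24 [5.8 0.5 7.4] [0.  3.  0.1]
22 [ 6.1  0.5 11.8] [0.  5.  0.1]
20 [ 6.5  0.5 16.2] [0.  7.  0.1]
18 [ 7.1  0.5 20.6] [0.  9.  0.1]
16 [ 7.8  0.5 24.9] [ 0.  11.   0.1]
14 [ 8.6  0.5 29.2] [ 0.  13.   0.1]
12 [ 9.6  0.5 33.5] [ 0.  15.   0.1]
10 [10.8  0.5 37.8] [ 0.  17.   0.1]
8 [12.1  0.5 42. ] [ 0.  19.   0.1]
6 [13.6  0.5 46.1] [ 0.  21.   0.1]
4 [15.2  0.5 50.3] [ 0.  23.   0.1]
2 [16.9  0.5 54.3] [ 0.  25.   0.1]
0 [18.8  0.5 58.3] [ 0.  27.   0.1]
```

Request:
{"name": "drive_tool", "arguments": {"deltas": [[[1,0,3,0,1,0],[2,0,7.4,0,3,0],[3,0,11.8,0,5,0],[3.5,0,16.2,0,7,0],[4,0,20.6,0,9,0],[4.8,0,24.9,0,11,0],[4.8,0,24.9,0,11,0]]]}}

```text
time: 9.98
tool_pos: [0.47, -0.0134, 0.0634]
ee_rot: [[0.049, 0.999, -0.014], [0.961, -0.051, -0.271], [-0.272, 0.0, -0.962]]
wrist_force: [0.7, 6.8, -0.2]
opening: 0.0174
gripper_force: 99.2
```

```bash
cat >> h.py <<'E'
def edge_h():
    "height of the board top next to its free edge, per side/top camera, clear strip"
    for n in ('top','side'):
        im,d=r.grab_frame(n); v,u=np.mgrid[100:400,100:400]; uv=np.c_[u.ravel(),v.ravel()]; w=world(n,d,uv)
        bx=(w[:,:2]-[.526,.135])@[.9825,-.186]; by=(w[:,:2]-[.526,.135])@[.186,.9825]
        m=(d[uv[:,1],uv[:,0]]>0)&(w[:,2]>.035)&(w[:,2]<.075)&(abs(bx)<.095)&(by>.005)&(by<.225)
        A=np.c_[by[m],np.ones(m.sum())]; z=w[m][:,2]; g=np.linalg.lstsq(A,z,rcond=None)[0]
        for _ in range(5):
            k=abs(A@g-z)<.003; g=np.linalg.lstsq(A[k],z[k],rcond=None)[0]
        print(n,'slope',g[0].round(4),'edge top',g[1].round(4),'rise from slope mm',(-g[0]*220).round(1),k.sum())
E
python3 - <<'E'
from h import *
o=r.observe(); print(o['tool_pos'],o['wrist_force'],o['wrist_torque'],o['time'])
edge_h(); print(delta(*lev(16)))
E
```

```text
[ 0.46996986 -0.01336505  0.06340888] [ 0.72308317  6.79625843 -0.24727741] [ 1.54249558 -0.01441706 -0.09482228] 9.975
top slope -0.0347 edge top 0.0537 rise from slope mm 7.6 536
side slope -0.0081 edge top 0.047 rise from slope mm 1.8 4012
(array([2.8, 0.5, 0.6]), array([ 0. , -0.2,  0.1]))
```

```bash
python3 - <<'E'
from h import *
for th in (14,12,10,8,6,4): print(th,*delta(*lev(th,xr=.129)))
E
```

```text
14 [0.  0.5 5.1] [0.  1.8 0.1]
12 [0.2 0.5 9.6] [0.  3.8 0.1]
10 [ 0.5  0.5 14.1] [0.  5.8 0.1]
8 [ 1.   0.5 18.5] [0.  7.8 0.1]
6 [ 1.7  0.5 23. ] [0.  9.8 0.1]
4 [ 2.5  0.5 27.4] [ 0.  11.8  0.1]
```

Request:
{"name": "drive_tool", "arguments": {"deltas": [[[0,0,5,0,1.8,0],[0.2,0,9.6,0,3.8,0],[0.5,0,14,0,5.8,0],[1,0,18.5,0,7.8,0],[1,0,18.5,0,7.8,0]]]}}

```text
time: 10.7
tool_pos: [0.4697, -0.0166, 0.0453]
ee_rot: [[0.05, 0.999, -0.007], [0.989, -0.051, -0.137], [-0.137, 0.0, -0.991]]
wrist_force: [0.7, 11.3, -0.7]
opening: 0.0174
gripper_force: 99.1
```

```bash
python3 - <<'E'
from h import *
o=r.observe(); print(o['tool_pos'],o['wrist_force'],o['wrist_torque'],o['time'])
edge_h(); 
for th in (8,6,4,3,2,0): print(th,*delta(*lev(th,xr=.129)))
E
```

```text
[ 0.46973906 -0.01659456  0.04531936] [ 0.69016297 11.30308312 -0.73655208] [ 2.36216985 -0.14492363 -0.06243703] 10.7
top slope -0.0257 edge top 0.052 rise from slope mm 5.7 3141
side slope -0.0278 edge top 0.0515 rise from slope mm 6.1 4090
8 [-0.8  0.6  0.1] [ 0.  -0.1  0.1]
6 [-0.8  0.6  4.6] [0.  1.9 0.1]
4 [-0.6  0.6  9.1] [0.  3.9 0.1]
3 [-0.4  0.6 11.4] [0.  4.9 0.1]
2 [-0.3  0.6 13.6] [0.  5.9 0.1]
0 [ 0.2  0.6 18.1] [0.  7.9 0.1]
```

Request:
{"name": "drive_tool", "arguments": {"deltas": [[[-0.8,0,2.3,0,1,0],[-0.8,0,4.6,0,2,0],[-0.7,0,7,0,3,0],[-0.6,0,9.1,0,4,0],[-0.4,0,11.4,0,5,0],[-0.4,0,11.4,0,5,0]]]}}

```text
time: 11.55
tool_pos: [0.4697, -0.0171, 0.0341]
ee_rot: [[0.049, 0.999, -0.002], [0.998, -0.049, -0.048], [-0.048, 0.0, -0.999]]
wrist_force: [2.1, 17.9, -1.5]
opening: 0.0172
gripper_force: 99.0
```

```bash
python3 - <<'E'
from h import *
o=r.observe(); print(o['tool_pos'],o['wrist_force'],o['wrist_torque'],o['time'])
edge_h(); 
for th in (3,2,1,0): print(th,*delta(*lev(th,xr=.129)))
E
```

```text
[ 0.469665   -0.01707008  0.03412205] [ 2.08039315 17.8635234  -1.49805308] [ 3.58148405 -0.47814369 -0.20164821] 11.55
top slope -0.0393 edge top 0.055 rise from slope mm 8.6 6559
side slope -0.04 edge top 0.0542 rise from slope mm 8.8 4136
3 [-1.5  0.7  0. ] [ 0.  -0.2  0.2]
2 [-1.5  0.7  2.3] [0.  0.8 0.2]
1 [-1.5  0.7  4.5] [0.  1.8 0.2]
0 [-1.4  0.7  6.8] [0.  2.8 0.2]
```

Request:
{"name": "drive_tool", "arguments": {"deltas": [[[0,0,1.2,0,0.5,0],[0,0,2.4,0,1,0],[0,0,2.4,0,1,0],[0,0,2.4,0,1,0]]]}}

```text
time: 12.15
tool_pos: [0.4698, -0.017, 0.032]
ee_rot: [[0.049, 0.999, -0.001], [0.998, -0.049, -0.031], [-0.031, 0.001, -1.0]]
wrist_force: [2.3, 18.5, 1.0]
opening: 0.0174
gripper_force: 99.3
```

```bash
python3 - <<'E'
from h import *
o=r.observe(); print(o['tool_pos'],o['wrist_force'],o['wrist_torque'],o['time'])
edge_h(); 
for th in (4,8,12,18,22,26,28): print(th,*delta(*lev(th,xr=.129,cz=.0275)))
E
```

```text
[ 0.46977213 -0.01704234  0.03199989] [ 2.25300496 18.52852005  1.02997489] [ 3.63884355 -0.27307537 -0.24460677] 12.15
top slope -0.0414 edge top 0.0555 rise from slope mm 9.1 6539
side slope -0.0432 edge top 0.0549 rise from slope mm 9.5 4154
4 [-1.6  0.6 -5.9] [ 0.  -2.2  0.2]
8 [ -0.8   0.6 -14.9] [ 0.1 -6.2  0.2]
12 [  0.6   0.6 -23.8] [  0.1 -10.2   0.2]
18 [  3.8   0.6 -36.9] [  0.1 -16.2   0.2]
22 [  6.8   0.6 -45.4] [  0.1 -20.2   0.2]
26 [ 10.3   0.7 -53.7] [  0.1 -24.2   0.2]
28 [ 12.2   0.7 -57.8] [  0.1 -26.2   0.2]
```

Request:
{"name": "drive_tool", "arguments": {"deltas": [[[-1,0,-9,0,-4,0],[-0.5,0.5,-17,0,-7.5,0],[0,0.5,-21.5,0,-9.2,0],[-39,0.5,-28,0,-9.2,0],[-79,0.5,-34.5,0,-9.2,0],[-110,0.5,-80,0,-4,0],[-140,0,-120,0,1.8,0]]]}}

```text
time: 13.12
tool_pos: [0.4625, -0.1559, 0.1587]
ee_rot: [[0.05, 0.999, 0.001], [0.999, -0.05, -0.004], [-0.004, 0.001, -1.0]]
wrist_force: [1.8, -0.1, -3.1]
opening: 0.0174
gripper_force: 98.8
```

```bash
python3 - <<'E'
from h import *
o=r.observe(); print(o['tool_pos'],o['wrist_force'],o['time'])
edge_h(); R=Ro.from_euler('z',-8.9,degrees=True)*Ro.from_euler('x',180,degrees=True)
print(delta([.471,-.334,.12],R.as_matrix()))
E
```

```text
[ 0.46248982 -0.15593038  0.15868377] [ 1.82835548 -0.10171687 -3.11746916] 13.125
top slope -0.042 edge top 0.0555 rise from slope mm 9.2 6543
side slope -0.0441 edge top 0.0551 rise from slope mm 9.7 4179
(array([-171.9,   15.2,   43.1]), array([ 0.8,  0. , 95.7]))
```

Request:
{"name": "drive_tool", "arguments": {"deltas": [[[-25,2,0,0,0,10.5],[-50,4,0,0,0,21],[-80,6,0,0,0,31.5],[-110,8,0,0,0,42],[-140,11,10,0,0,52],[-172,15,20,0,0,62.5],[-172,15,35,0,0,73],[-172,15,43,0,0,83.5]]]}}

```text
time: 14.22
tool_pos: [0.468, -0.3276, 0.1136]
ee_rot: [[0.998, 0.056, -0.002], [0.056, -0.998, -0.005], [-0.003, 0.005, -1.0]]
wrist_force: [0.2, 1.0, -3.3]
opening: 0.0173
gripper_force: 98.9
```

Request:
{"name": "drive_tool", "arguments": {"deltas": [[[0,0,20,0,0,10],[0,0,60,0,0,12],[0,0,95,0,0,12],[0,0,115,0,0,12],[0,0,120,0,0,12],[0,0,120,0,0,12]]]}}

```text
time: 14.98
tool_pos: [0.4677, -0.3276, -0.0042]
ee_rot: [[0.989, -0.146, -0.003], [-0.146, -0.989, -0.005], [-0.002, 0.006, -1.0]]
wrist_force: [-6.2, 5.2, 13.1]
opening: 0.0177
gripper_force: 100.9
```

```bash
python3 - <<'E'
from h import *
o=r.observe(); print(o['tool_pos'],np.round(o['ee_rot'],3).tolist(),o['wrist_force'],o['time'])
im,d=r.grab_frame('top'); s=r.silhouettes('top','bar')[0]; v,u=np.nonzero(s['region']&(d>0)); w=world('top',d,np.c_[u,v]); print(s['box'],np.percentile(w,[2,50,98],axis=0).round(3))
m=(w[:,0]>.53)&(w[:,2]<.03); A=np.c_[w[m][:,0],np.ones(m.sum())]; print('blade z slope',np.linalg.lstsq(A,w[m][:,2],rcond=None)[0],np.median(w[m][:,2]))
E
```

```text
[ 0.46769672 -0.32757592 -0.00418381] [[0.989, -0.146, -0.003], [-0.146, -0.989, -0.005], [-0.002, 0.006, -1.0]] [-6.15566235  5.18599793 13.14436208] 14.975
[484.5, 234.8, 19.4, 97.6] [[ 0.454 -0.362  0.004]
 [ 0.568 -0.341  0.008]
 [ 0.648 -0.322  0.026]]
blade z slope [-0.00204259  0.00931383] 0.008138113969696992
```

Request:
{"name": "drive_tool", "arguments": {"deltas": [[[0,0,0,0,0,0],[0,0,0,0,0,0],[0,0,0,0,0,0]]], "jaw": 60}}

```text
time: 15.45
tool_pos: [0.4692, -0.3289, -0.0045]
ee_rot: [[0.989, -0.146, -0.0], [-0.146, -0.989, -0.007], [0.001, 0.007, -1.0]]
wrist_force: [1.0, 0.2, -0.1]
opening: 0.0595
gripper_force: 0.0
```

Request:
{"name": "drive_tool", "arguments": {"deltas": [[[0,0,-45,0,0,0],[20,-30,-100,0,0,-10],[50,-70,-150,0,0,-20],[80,-115,-165,0,0,-30],[112,-160,-165,0,0,-40],[145,-205,-165,0,0,-50],[173,-248,-165,0,0,-60],[173,-248,-165,0,0,-70]]]}}

```text
time: 16.45
tool_pos: [0.6784, -0.1042, 0.1581]
ee_rot: [[0.467, 0.884, -0.0], [0.884, -0.467, -0.006], [-0.006, 0.003, -1.0]]
wrist_force: [-0.7, -0.6, -0.9]
opening: 0.0604
gripper_force: 0.0
```

Request:
{"name": "drive_tool", "arguments": {"deltas": [[[0,0,0,0,0,-10],[0,0,0,0,0,-20],[0,0,0,0,0,-30],[0,0,0,0,0,-40],[0,0,0,0,0,-47],[0,0,0,0,0,-47],[0,0,0,0,0,-47]]]}}

```text
time: 17.32
tool_pos: [0.6765, -0.1076, 0.1588]
ee_rot: [[-0.316, 0.949, -0.0], [0.949, 0.316, -0.007], [-0.006, -0.003, -1.0]]
wrist_force: [0.3, -0.4, 1.1]
opening: 0.0605
gripper_force: 0.0
```

```bash
python3 - <<'E'
from h import *
o=r.observe(); p=r.camera_params('wrist'); im,d=r.grab_frame('wrist'); save('w4.png',im)
print(o['tool_pos'],np.round(o['ee_rot'],3).tolist(),o['time'],np.round(o['joints'],2))
for s in r.silhouettes('wrist','wedge')[:3]:
    v,u=np.nonzero(s['region']&(d>0)); w=world('wrist',d,np.c_[u,v],p); col=im[v,u].mean(0)
    q=w[w[:,2]>.027]; 
    if len(q)<100: continue
    C,sz,a=cv2.minAreaRect((q[:,:2]*1000).astype(np.float32)); print(round(s['score'],2),np.round(s['box']),col.round(),np.round(C,1),np.round(sz,1),round(a,1),cv2.boxPoints((C,sz,a)).round().tolist(),np.percentile(q[:,2],[2,50,98]).round(4))
im,d=r.grab_frame('top'); s=r.silhouettes('top','bar')[0]; v,u=np.nonzero(s['region']&(d>0)); w=world('top',d,np.c_[u,v]); print('bar',s['box'],np.percentile(w,[2,50,98],axis=0).round(3))
E
```

```text
[ 0.67652912 -0.10757979  0.15883477] [[-0.316, 0.949, -0.0], [0.949, 0.316, -0.007], [-0.006, -0.003, -1.0]] 17.325 [-0.26  0.63  0.24  1.18 -0.01  0.99]
0.76 [318. 154.  47. 183.] [255. 250. 214.] [660.6 -58. ] [ 30.2 119.8] 18.4 [[627.0, -6.0], [665.0, -120.0], [694.0, -110.0], [656.0, 4.0]] [0.0319 0.0394 0.0476]
0.61 [498. 209.  84. 174.] [ 79. 192. 191.] [798.9 -49.3] [ 31.9 121.5] 14.1 [[769.0, 6.0], [798.0, -112.0], [829.0, -104.0], [800.0, 14.0]] [0.0287 0.0385 0.0475]Traceback (most recent call last):
  File "<stdin>", line 9, in <module>
IndexError: list index out of range
```

View pics/w4.png

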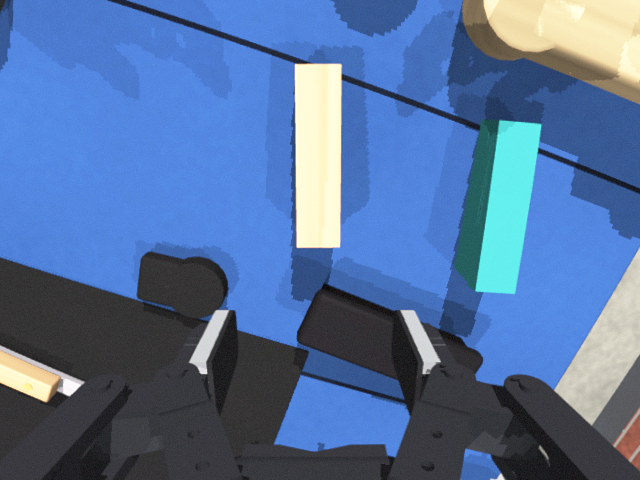

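The wrist view shows the wooden wedge upright at (318,154), thick end nearest, lined up with the tool. Turquoise is at (498,209), the brush at (390,330), and the bar is back on the mat at lower left. Measured centre is (660.6,-58), size 120 x 30 mm, as specified.

```bash
python3 - <<'E'
from h import *
R=(Ro.from_euler('z',108.4,degrees=True)*Ro.from_euler('x',180,degrees=True)).as_matrix()
print(delta([.6726,-.094,.0],R))
E
```

```text
(array([ 15.1,   1. , 158.9]), array([-0.1,  0.4,  0.1]))
```

Request:
{"name": "drive_tool", "arguments": {"deltas": [[[15,1,50,0,0.4,0],[15,1,100,0,0.4,0],[15,1,140,0,0.4,0],[15,1,159,0,0.4,0],[15,1,159,0,0.4,0],[15,1,159,0,0.4,0]]]}}

```text
time: 18.27
tool_pos: [0.674, -0.0945, 0.0017]
ee_rot: [[-0.319, 0.948, 0.0], [0.948, 0.319, -0.001], [-0.001, -0.0, -1.0]]
wrist_force: [0.4, -0.1, 0.3]
opening: 0.0599
gripper_force: 0.0
```

Request:
{"name": "drive_tool", "arguments": {"deltas": [[[0,0,0,0,0,0],[0,0,0,0,0,0],[0,0,0,0,0,0],[0,0,0,0,0,0]]], "jaw": 0, "force": 40}}

```text
time: 18.77
tool_pos: [0.6737, -0.0944, 0.0014]
ee_rot: [[-0.319, 0.948, -0.0], [0.948, 0.319, -0.001], [-0.001, -0.001, -1.0]]
wrist_force: [-0.5, 0.2, 5.9]
opening: 0.0295
gripper_force: 40.6
```

```bash
python3 - <<'E'
from h import *
R=(Ro.from_euler('z',79.3,degrees=True)*Ro.from_euler('x',180,degrees=True)).as_matrix()
print(delta([.5393,.0169,.0014],R), np.round(r.observe()['joints'],2))
E
```

```text
(array([ 1.484e+02, -9.190e+01, -1.000e-01]), array([-0. ,  0.1, 29.3])) [-0.25  0.75  0.03  0.84 -0.    1.  ]
```

Request:
{"name": "drive_tool", "arguments": {"deltas": [[[0,0,-20,0,0,0],[40,-25,-20,0,0,8],[80,-50,-20,0,0,16],[115,-72,-20,0,0,24],[148,-92,-20,0,0,29.3],[148,-92,-20,0,0,29.3],[148,-92,-6,0,0,29.3],[148,-92,0,0,0,29.3]]]}}

```text
time: 19.77
tool_pos: [0.5389, 0.0162, 0.0003]
ee_rot: [[0.186, 0.983, -0.002], [0.983, -0.186, -0.0], [-0.001, -0.002, -1.0]]
wrist_force: [-19.0, 1.9, 59.0]
opening: 0.0294
gripper_force: 48.7
```

```bash
python3 - <<'E'
from h import *
o=r.observe(); print(o['tool_pos'],np.round(o['ee_rot'],3).tolist(),o['wrist_force'],o['time'],o['opening'])
p=r.camera_params('wrist'); im,d=r.grab_frame('wrist'); save('w5.png',im)
v,u=np.mgrid[0:480,0:640]; w=world('wrist',d,np.c_[u.ravel(),v.ravel()],p); t=(w-o['tool_pos'])@np.array(o['ee_rot']); c=im.reshape(-1,3).astype(int)
m=(abs(t[:,1])<.02)&(w[:,2]>.028)&(w[:,2]<.05)&(t[:,0]>.02)&(t[:,0]<.106); q=t[m]; print('wedge tip tool x',np.percentile(q[:,0],[98,99.5]),'lat',np.median(q[:,1]))
f=lambda x:q[(q[:,0]>x)&(q[:,0]<x+.01)]
for x in (.03,.05,.07,.085): print(x,np.median(f(x)[:,2]).round(4))
m=(w[:,2]>.05)&(w[:,2]<.062)&(abs(t[:,1])<.06)&(t[:,0]>.09); q=t[m]
print('board top edge tool x',[ (round(y,2),q[abs(q[:,1]-y)<.004][:,0].min().round(4)) for y in (-.04,-.02,0,.02,.04) if (abs(q[:,1]-y)<.004).any()], np.median(q[:,2]))
E
```

```text
[5.38931724e-01 1.61769549e-02 2.93774140e-04] [[0.186, 0.983, -0.002], [0.983, -0.186, -0.0], [-0.001, -0.002, -1.0]] [-19.04059977   1.9092011   58.950934  ] 19.775 0.02936599651408097
wedge tip tool x [0.09644218 0.09747231] lat -0.001007023018570695
0.03 -0.0399
0.05 -0.0373
0.07 -0.0347
0.085 -0.0327
board top edge tool x [] nan
  return _methods._mean(a, axis=axis, dtype=dtype,
  ret = ret.dtype.type(ret / rcount)
```

View pics/w5.png

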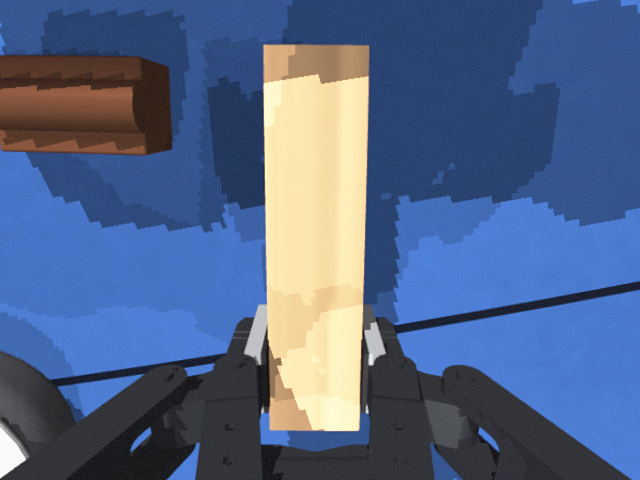

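The last view shows the wedge in the fingers, thin end at (316,45), clear of the block at (85,105). It is pressed down too hard (59 N), so I lift slightly.

Request:
{"name": "drive_tool", "arguments": {"deltas": [[[0,0,-1,0,0,0],[0,0,-1.2,0,0,0]]]}}

```text
time: 20.08
tool_pos: [0.5385, 0.0163, 0.0008]
ee_rot: [[0.186, 0.983, -0.003], [0.983, -0.186, -0.0], [-0.001, -0.003, -1.0]]
wrist_force: [-0.1, -0.1, -0.6]
opening: 0.0297
gripper_force: 41.4
```

Request:
{"name": "drive_tool", "arguments": {"deltas": [[[10,0,0,0,0,0],[20,0,0,0,0,0],[30,0,0,0,0,0],[38,0,0,0,0,0],[43,0,0,0,0,0],[46,0,0,0,0,0],[46,0,0,0,0,0]]], "force": 25}}

```text
time: 20.95
tool_pos: [0.5468, 0.062, 0.0014]
ee_rot: [[0.185, 0.983, -0.003], [0.983, -0.185, -0.0], [-0.001, -0.002, -1.0]]
wrist_force: [-0.8, 0.0, -1.9]
opening: 0.0294
gripper_force: 41.4
```

Request:
{"name": "drive_tool", "arguments": {"deltas": [[[1,0,0,0,0,0],[2,0,0,0,0,0],[3,0,0,0,0,0],[3,0,0,0,0,0]]]}}

```text
time: 21.45
tool_pos: [0.5473, 0.0649, 0.0013]
ee_rot: [[0.186, 0.983, -0.003], [0.983, -0.186, -0.0], [-0.001, -0.003, -1.0]]
wrist_force: [0.2, 0.7, -1.4]
opening: 0.03
gripper_force: 41.3
```

Request:
{"name": "drive_tool", "arguments": {"deltas": [[[0,0,0.4,0,0,0],[1,0,0.4,0,0,0],[2,0,0.4,0,0,0],[2,0,0.4,0,0,0]]]}}

```text
time: 21.95
tool_pos: [0.5477, 0.067, 0.001]
ee_rot: [[0.185, 0.983, -0.003], [0.983, -0.185, -0.0], [-0.001, -0.002, -1.0]]
wrist_force: [-0.1, -0.0, -0.5]
opening: 0.0294
gripper_force: 41.3
```

Request:
{"name": "drive_tool", "arguments": {"deltas": [[[1,0,0,0,0,0],[2,0,0,0,0,0],[2,0,0,0,0,0]]]}}

```text
time: 22.32
tool_pos: [0.548, 0.0689, 0.0009]
ee_rot: [[0.186, 0.983, -0.003], [0.983, -0.186, -0.0], [-0.001, -0.003, -1.0]]
wrist_force: [-0.2, -0.4, -2.2]
opening: 0.0292
gripper_force: 41.3
```

Request:
{"name": "drive_tool", "arguments": {"deltas": [[[0,0,0.4,0,0,0],[1,0,0.4,0,0,0],[2,0,0.4,0,0,0],[2,0,0.4,0,0,0]]]}}

```text
time: 22.82
tool_pos: [0.5484, 0.0709, 0.0005]
ee_rot: [[0.185, 0.983, -0.003], [0.983, -0.185, -0.0], [-0.001, -0.002, -1.0]]
wrist_force: [0.8, 0.2, -2.4]
opening: 0.0295
gripper_force: 41.3
```

Request:
{"name": "drive_tool", "arguments": {"deltas": [[[0.7,0,0,0,0,0],[1.5,0,0,0,0,0],[1.5,0,0,0,0,0]]]}}

```text
time: 23.2
tool_pos: [0.5485, 0.072, 0.0004]
ee_rot: [[0.186, 0.983, -0.003], [0.983, -0.186, -0.001], [-0.001, -0.003, -1.0]]
wrist_force: [-1.1, -2.1, -2.1]
opening: 0.0295
gripper_force: 41.2
```

Request:
{"name": "drive_tool", "arguments": {"deltas": [[[0,0,0.4,0,0,0],[0,0,0.8,0,0,0],[0,0,0.8,0,0,0]]]}}

```text
time: 23.58
tool_pos: [0.5486, 0.0721, 0.0003]
ee_rot: [[0.186, 0.983, -0.003], [0.983, -0.186, -0.001], [-0.001, -0.002, -1.0]]
wrist_force: [-2.7, -3.1, 7.1]
opening: 0.0294
gripper_force: 42.5
```

```bash
python3 - <<'E'
from h import *
F=[]
for i in range(6):
    o=r.observe(); F.append(np.r_[o['wrist_force'],o['tool_pos']*1]); im,d=r.grab_frame('side' if i<5 else 'wrist')
print(np.round(F,4)); edge_h()
p=r.camera_params('wrist'); R0=np.array(o['ee_rot']); v,u=np.mgrid[0:480,0:640]; w=world('wrist',d,np.c_[u.ravel(),v.ravel()],p); t=(w-o['tool_pos'])@R0
m=(abs(t[:,1])<.018)&(w[:,2]>.03)&(w[:,2]<.05)&(t[:,0]>.02)&(t[:,0]<.055); q=np.c_[t[m][:,0],w[m][:,2]]; print(np.polyfit(q[:,0],q[:,1],1),len(q))
print('expected z at x=.04: wedge y=.04-.0387 ->',.040-.1333*(.0013))
print('got',np.polyval(np.polyfit(q[:,0],q[:,1],1),.04))
E
```

```text
[[-2.6720e+00 -3.1109e+00  7.0672e+00  5.4860e-01  7.2100e-02  3.0000e-04]
 [-3.6468e+00 -3.9502e+00  7.4264e+00  5.4860e-01  7.2100e-02  3.0000e-04]
 [-4.3175e+00 -2.9932e+00  7.3459e+00  5.4860e-01  7.2000e-02  3.0000e-04]
 [-4.2940e+00 -3.7424e+00  7.8232e+00  5.4860e-01  7.2100e-02  3.0000e-04]
 [-3.5260e+00 -3.1532e+00  7.3340e+00  5.4860e-01  7.2000e-02  3.0000e-04]
 [-4.3581e+00 -2.9659e+00  7.3298e+00  5.4860e-01  7.2100e-02  3.0000e-04]]
top slope -0.0768 edge top 0.063 rise from slope mm 16.9 474
side slope -0.0435 edge top 0.055 rise from slope mm 9.6 4146
[-0.1328617  0.044834 ] 11043
expected z at x=.04: wedge y=.04-.0387 -> 0.03982671
got 0.03951953145169735
```

Request:
{"name": "drive_tool", "arguments": {"deltas": [[[0.5,0,-0.2,0,0,0],[1,0,-0.2,0,0,0],[1,0,-0.2,0,0,0]]]}}

```text
time: 24.35
tool_pos: [0.5488, 0.0724, 0.0003]
ee_rot: [[0.186, 0.983, -0.003], [0.983, -0.186, -0.002], [-0.002, -0.002, -1.0]]
wrist_force: [-4.2, -6.1, 4.7]
opening: 0.0292
gripper_force: 42.1
```

Request:
{"name": "drive_tool", "arguments": {"deltas": [[[0.5,0,0,0,0,0],[1,0,0,0,0,0],[1,0,0,0,0,0]]]}}

```text
time: 24.72
tool_pos: [0.5489, 0.0727, 0.0003]
ee_rot: [[0.186, 0.982, -0.003], [0.982, -0.186, -0.003], [-0.004, -0.002, -1.0]]
wrist_force: [-2.7, -9.5, 4.2]
opening: 0.0293
gripper_force: 42.1
```

Request:
{"name": "drive_tool", "arguments": {"deltas": [[[0,0,0,0,0,0],[0,0,0,0,0,0],[0,0,0,0,0,0]]], "jaw": 50}}

```text
time: 25.1
tool_pos: [0.5492, 0.0745, -0.0]
ee_rot: [[0.185, 0.983, -0.002], [0.983, -0.185, 0.0], [-0.0, -0.002, -1.0]]
wrist_force: [-0.1, -0.4, 0.0]
opening: 0.0501
gripper_force: 0.0
```

Request:
{"name": "drive_tool", "arguments": {"deltas": [[[-5,0,-20,0,0,0],[-20,0,-70,0,0,0],[-50,0,-130,0,0,0],[-60,0,-160,0,0,0],[-60,0,-160,0,0,0],[-60,0,-160,0,0,0]]]}}

```text
time: 25.85
tool_pos: [0.538, 0.0156, 0.1594]
ee_rot: [[0.185, 0.983, -0.003], [0.983, -0.185, -0.0], [-0.001, -0.003, -1.0]]
wrist_force: [-0.8, -0.1, -1.5]
opening: 0.0497
gripper_force: 0.0
```

```bash
python3 - <<'E'
from h import *
o=r.observe(); print(o['tool_pos'],o['wrist_force'],o['time'])
p=r.camera_params('wrist'); im,d=r.grab_frame('wrist')
v,u=np.mgrid[0:480,0:640]; w=world('wrist',d,np.c_[u.ravel(),v.ravel()],p); b=w[:,:2]-[.526,.135]; bx=b@[.9825,-.186]; by=b@[.186,.9825]
m=(abs(bx-.035)<.025)&(by>-.1)&(by<-.002)&(w[:,2]>.028)&(w[:,2]<.06); q=w[m]; C,s,a=cv2.minAreaRect((q[:,:2]*1000).astype(np.float32)); print('wedge visible',np.round(C,1),np.round(s,1),round(a,1),'by min',np.percentile(by[m],1),'z at by',np.polyfit(by[m],w[m][:,2],1),m.sum())
edge_h()
im,d=r.grab_frame('top')
for s in r.silhouettes('top','bar')[:2]:
    v,u=np.nonzero(s['region']&(d>0)); w=world('top',d,np.c_[u,v]); print('bar',s['score'],np.percentile(w,[2,50,98],axis=0).round(3))
for t in ('tin','brush','heel'):
    for s in r.silhouettes('top',t)[:1]: v,u=np.nonzero(s['region']&(d>0)); print(t,np.median(world('top',d,np.c_[u,v]),0).round(3))
E
```

```text
[0.53798991 0.0156347  0.15935207] [-0.75168455 -0.1057065  -1.49799932] 25.85
wedge visible [550.8  89.2] [76.8 30.4] 79.1 by min -0.07795610518754431 z at by [-0.13285928  0.03733413] 5609
top slope -0.0762 edge top 0.0629 rise from slope mm 16.8 759
side slope -0.0438 edge top 0.055 rise from slope mm 9.6 4201
bar 0.76 [[ 0.406 -0.36   0.003]
 [ 0.507 -0.333  0.01 ]
 [ 0.646 -0.311  0.028]]
bar 0.29 [[ 0.693 -0.207  0.031]
 [ 0.762 -0.181  0.038]
 [ 0.835 -0.157  0.041]]
brush [ 0.763 -0.181  0.038]
heel [ 0.588 -0.192  0.018]
```

```bash
python3 -c "
from h import *
print(r.sign_off(), r.observe()['time'])"
```

```text
the job is handed in; nothing more can be done
the job is handed in; nothing more can be done
```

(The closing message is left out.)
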